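# Lock the shaft stand with the mallet

## Task

Pinch the upright mallet by its handle and, without letting go, press its head on the rubber mat until one striking face lies flat there and the handle has swung level between the fingers, with the gripper pointing straight down. Then, with the mallet held like that, reach in under the shaft of the stand and drive the stiff sprung pin fully down with the striking face, never with the gripper, and finally lay the mallet gently down with its head on the mat and let go. Leave the cardboard core, the tape roll, the cup and the spanner where they are.

Things in the scene. Friction and masses are not known exactly. Their poses are not given: they have to be found in the camera images.
- mallet: Loose 0.4 kg mallet standing on its head, handle up, 152 mm tall. Origin: centre of the head's underside; z up along the handle. White nylon head 64 (x) x 44 (y) x 46 mm; the striking faces are its +x and -x ends, 32 mm off the handle's axis; same both ways round. Head-heavy: laid on a striking face it rests steady, handle level.
- mallet_head (a point): Centre of the mallet's head block, 23 mm along z from the mallet's origin, axes as the mallet.
- mallet_grip (a point): Where to pinch the wooden handle, on its axis, 122 mm from the mallet's origin. The handle is a flat-sided bar, 30 mm along x by 26 mm along y, from 46 to 152 mm. Pinched across y with about 60 N it keeps its angle in the air and turns about the pads when the leaning head is pressed on something with some 10 N; with 30 N it may sag; at 120 N it withstands the pin's force.
- mat: Black rubber mat fixed to the bench, 180 x 180 mm, 4 mm thick; origin under its centre, on the bench, whose top is at height 0.
- stand: Fixed shaft stand. Origin: centre of its underside; y along its shaft, -x its side towards the robot. Base 130 (x) x 190 (y) x 18 mm; a 70 x 60 mm block in its middle, top at 50 mm, carries the pin; upright plates 60 x 12 mm, 200 high, at y = +-75; an 18 mm shaft crosses straight above the pin, underside at 173 mm; a 90 mm black disc sits on it outside at y = 100 to 112.
- pin (a joint): Travel of the sprung pin in m: 0 is fully up, 0.014 fully down, its head then resting on the grey block; it starts at 0 to 0.003. Pushing it takes 7 to 10 N plus a little damping, and it stays where it has been driven.
- pin_top (a point): Centre of the top of the pin's round flat steel head (36 mm diameter, 8 mm thick), on the stand's vertical axis; 72 mm above the bench when up, 58 mm when fully down.
- core: Cardboard core standing on end, 76 mm diameter, 60 mm high, loose; to be left alone. Origin under its centre.
- roll: Roll of paper tape lying flat, 88 mm diameter, 45 mm high, loose; to be left alone. Origin under its centre.
- pot: Grey plastic cup, 70 mm across and 80 mm high, loose; to be left alone. Origin under its centre.
- wrench: Steel spanner lying on the bench, loose; to be left alone.

How it is judged:
By the outcome, as a careful person would: the job done as asked, in the order asked, and still so for the second after the job is handed in, with the robot touching nothing.
It also fails if it takes over 72 s, if anything falls off the work surface, if the arm or the gripper's body presses on something with over 40 N, if the wrist force passes 120 N, or if a joint passes its speed limit or range.

## Robot

A 6-joint arm with a two-finger parallel gripper is mounted at the origin on the work surface. World frame = base frame: x ahead of the robot, y to its left, z up, the work surface at z = 0. Lengths are in m, angles in degrees, forces in N, time in s.
With the tool pointing down it reaches from about 0.375 to 0.9 m from the base axis. Payload 3.1 kg.
Tool frame: the origin (TCP) lies midway between the tips of the shut fingers; the grasp point (between the pads) lies 19 mm behind it; z points along the fingers, y is the line along which they close (so a half turn about z gives the same grasp; the last joint's range is limited). The gripper opens to 87 mm and grips with 3 to 60 N. Pads are 19 mm wide; open, the fingers measure 117 mm over their backs; the gripper's body (75 mm by 190 mm) begins 51 mm behind the grasp point.
Start: joints at [-77.836, 30.224, 82.088, -0, 67.689, -10.227], TCP at [0.238, -0.578, 0.223] pointing down, gripper open.
Joint ranges: [-176.69, 176.69], [-43.24, 126.21], [12.49, 139.97], [-82, 262], [0, 151.66], [-163.58, 163.58]. Speed limits (degrees/s): [159.86, 159.86, 180, 180, 180, 180].

## Interface

Orientations are given as a 3x3 rotation matrix whose columns are the frame's x, y, z axes.
In Python, from rig import bot gives the robot as it stands.
- The arm moves only by the shell command python3 steer.py 'ROWS'. ROWS is rows parted by semicolons, their numbers by spaces, 1 to 20 of them, each of 7 numbers: dx, dy, dz in m, then a rotation vector rx, ry, rz in degrees, then the opening from 0.0 (shut) to 1.0 (fully open); each row is the pose to reach, as a shift and turn from the pose commanded when the command began, along the tool's axes at that moment; what a row does not reach only later rows make up. A row lasts 1/10 s, in which the tool goes at most 0.05 m and 8.59 degrees, less where a joint would pass 70% of its speed; a pose out of reach is approached as far as the arm can. The fingers move at their own pace and stop on an object; the grip force is fixed at half the most. Time passes only in rows, so rows that do not move let the fingers close. It prints the time, the measured TCP pose, the force, the opening and the grip force at its end.
- bot.read_state(): the state, without advancing time (a new reading comes with each control period).
- bot.capture(name): name is "scene" or "top"; returns a dict with "color" (420x560x3 uint8, red, green, blue), "K" (3x3 intrinsics, pixels), "view" (4x4, takes a point from world to camera coordinates). Camera axes: x right, y up, looking along -z (the intrinsics and any distortion apply to the point x, -y, -z); pixel columns grow to the right and rows downward; lengths in m; the calibration is good to about 2 mm. A picture is of the moment at which its call begins. There is no depth.
- bot.hand_in(): hands the job in; it is judged then, once.
The state is a dict: "time_s": time; "joint_positions": joint angles; "qvel": joint speeds; "tau": joint torques, N m; "position": TCP position; "tcp_rot": TCP orientation; "force": force on the tool from outside, world axes, zero at the start; "moment": the same for the moment, N m; "opening": opening from 0.0 (shut) to 1.0 (fully open); "grasp_force": force on a finger pad.
Only numpy, scipy, OpenCV 4.12 (cv2) and the standard library are available. Lean on these libraries where they do the work, as an engineer would, in place of code of your own. Each camera call takes 0.05 s, during which the arm holds its last target. There are 200 camera calls.

## Working session

There is one attempt and no reset: what is moved stays moved. The work goes in short steps, Python scripts to look and compute and a shell command to move; the robot and the scene stay as the last step left them, time stands still between calls to the robot, and variables do not carry over. Pictures are saved under pics/ and viewed, at most 10 in all, crops included, and the job is handed in when it is done.

```bash
ls; mkdir -p pics
python3 - <<'E'
from rig import bot
import cv2,numpy as np
for n in("scene","top"):
    c=bot.capture(n); cv2.imwrite(f"pics/{n}0.png",c["color"][:,:,::-1]); print(n,c["K"],c["view"],[k for k in c])
    np.savez(f"{n}0.npz",K=c["K"],view=c["view"])
s=bot.read_state(); print(s)
E
```

```text
pics
rig.py
steer.py
scene [[394.5186596    0.         277.46807343]
 [  0.         394.5186596  211.9121433 ]
 [  0.           0.           1.        ]] [[-5.32589668e-01  8.46373583e-01 -4.75373628e-05  2.97499417e-01]
 [-5.73641446e-01 -3.60928742e-01  7.35299895e-01  2.40192880e-01]
 [ 6.22321249e-01  3.91640396e-01  6.77741885e-01 -1.56653522e+00]
 [ 0.00000000e+00  0.00000000e+00  0.00000000e+00  1.00000000e+00]] ['color', 'K', 'view']
top [[522.1967918    0.         278.79486249]
 [  0.         522.1967918  210.7974199 ]
 [  0.           0.           1.        ]] [[ 0.01019468 -0.99991165 -0.00853036  0.00643039]
 [ 0.9822474   0.00841584  0.18740121 -0.56171248]
 [-0.18731286 -0.01028942  0.98224642 -1.50985388]
 [ 0.          0.          0.          1.        ]] ['color', 'K', 'view']
{'time_s': 0.1, 'joint_positions': array([-7.78367379e+01,  3.02732654e+01,  8.21497846e+01, -6.14866872e-05,
        6.76896512e+01, -1.02283109e+01]), 'qvel': array([ 0.07593055, -0.18117827, -0.13521308, -0.01907791, -0.06739661,
       -0.06030842]), 'tau': array([-6.97926152e-04, -4.40986061e+01, -1.77149552e+01,  6.33530156e-02,
        5.33609244e-02, -3.65283518e-05]), 'position': array([ 0.23795792, -0.57720686,  0.2216694 ]), 'tcp_rot': array([[ 9.24601988e-01,  3.80934367e-01, -4.15414773e-04],
       [ 3.80934434e-01, -9.24600054e-01,  1.92263964e-03],
       [ 3.48306992e-04, -1.93592222e-03, -9.99998065e-01]]), 'force': array([ 0.17370597, -0.73665735, -0.09679048]), 'moment': array([-0.03832971,  0.07031022, -0.02598119]), 'grasp_force': 0.0, 'opening': 0.9994632324995635}
```

View pics/scene0.png

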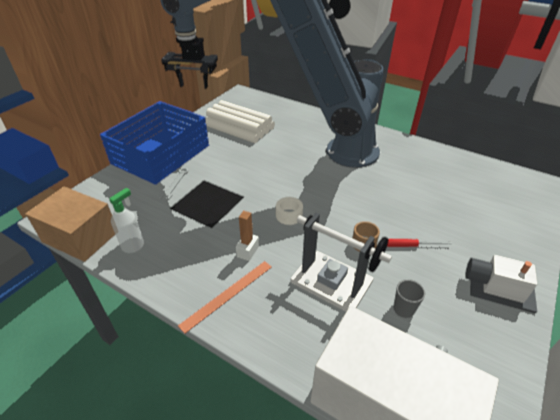

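View pics/top0.png

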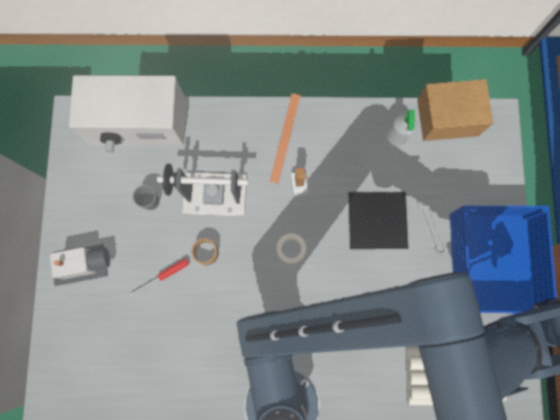

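The scene view shows the mallet at about (247,235), the mat at (207,202), the stand at (332,275), the roll at (289,210), the core at (366,235) and the cup at (408,298). In the top view the mallet is at (300,180), the mat at (378,220) and the stand at (214,192). I'll enlarge crops of both.

Run:
```python
import cv2
a=cv2.imread("pics/scene0.png")[195:310,225:395]; cv2.imwrite("pics/sc1.png",cv2.resize(a,None,fx=4.7,fy=4.7,interpolation=cv2.INTER_CUBIC)[:600,:799])
a=cv2.imread("pics/top0.png")[150:260,150:320]; cv2.imwrite("pics/tc1.png",cv2.resize(a,None,fx=4.7,fy=4.7,interpolation=cv2.INTER_CUBIC)[:600,:799])
```

```text
(no output)
```

View pics/sc1.png

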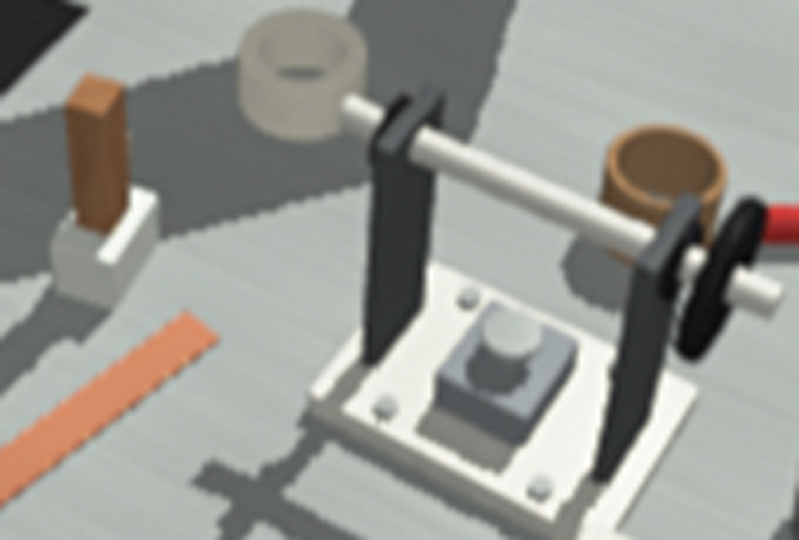

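View pics/tc1.png

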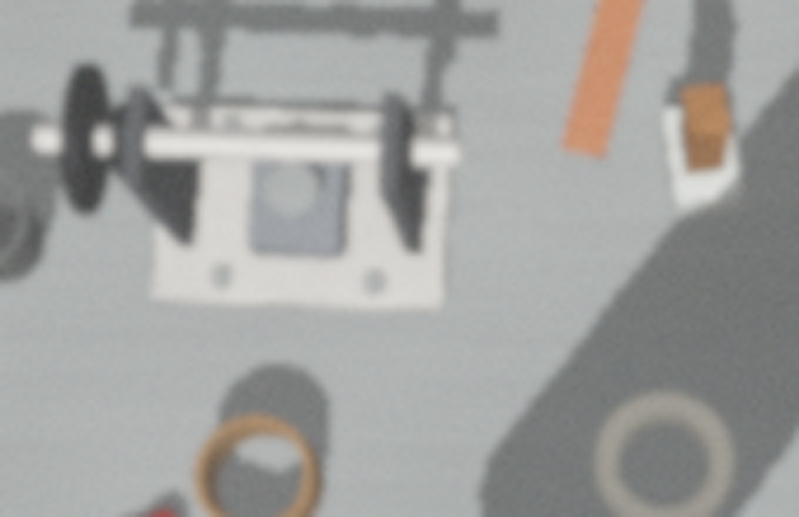

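The crops give these readings. In the scene crop the handle top is centred at about (97,96), the head corners are near (108,262) and (158,198), and the pin top is at (513,329). In the top crop the handle top is at about (708,110), the pin at (292,190), and the near edge of the stand base runs from (152,298) to (443,305).

```bash
cat > geo.py <<'E'
import numpy as np
from scipy.optimize import least_squares
C={n:np.load(f"{n}0.npz") for n in("scene","top")}
def proj(n,P):
    q=np.c_[np.atleast_2d(P),np.ones(len(np.atleast_2d(P)))]@C[n]["view"].T
    q=q[:,:3]*[1,-1,-1]; u=q@C[n]["K"].T; return u[:,:2]/u[:,2:]
sc=lambda u,v:(u/4.7+225-.4,v/4.7+195-.4)
tc=lambda u,v:(u/4.7+150-.4,v/4.7+150-.4)
def tri(a,b):
    f=lambda p:np.r_[proj("scene",p)[0]-a,proj("top",p)[0]-b]
    r=least_squares(f,[.6,0,.05]); return r.x,r.fun.round(2)
def plane(n,uv,z):
    return least_squares(lambda p:proj(n,[p[0],p[1],z])[0]-uv,[.6,0]).x
E
python3 - <<'E'
from geo import *
np.set_printoptions(precision=4,suppress=True)
print("handle top",tri(sc(97,96),tc(708,110)))
print("pin top",tri(sc(513,329),tc(292,190)))
for a,b in [((207,182),(0,0))]: pass
S=[(207,182),(243,200),(209,224),(170,203)];T=[(349,192),(407.5,192),(408,248.5),(349.5,248.5)]
ps=np.array([plane("scene",s,.004) for s in S]);pt=np.array([plane("top",t,.004) for t in T])
print("mat",ps,ps.mean(0),pt,pt.mean(0))
b=[plane("top",tc(*q),.018) for q in [(152,298),(443,305),(455,110)]]
b2=[plane("scene",sc(*q),.018) for q in [(430,262),(697,388),(310,395)]]
print("base",b,b2)
obs=[("scene",sc(67,105),(0,0)),]
# mallet fit: (cam, pixel) matched to nearest-model corner by guess of yaw
hz=[(sx*.032,sy*.022,.046) for sx in(1,-1) for sy in(1,-1)]
hb=[(a,b,0) for a,b,_ in hz]
ht=[(sx*.015,sy*.013,.152) for sx in(1,-1) for sy in(1,-1)]
M=np.array(hz+hb+ht)
O=[("scene",sc(*q)) for q in[(67,105),(88,73),(126,87),(107,118),(158,197),(108,262),(52,290),(113,305),(155,240)]]+[("top",tc(*q)) for q in[(682,90),(727,84),(732,128),(690,135),(683,208),(665,107)]]
def res(p,full=False):
    c,s=np.cos(p[2]),np.sin(p[2]);W=M@np.array([[c,s,0],[-s,c,0],[0,0,1]])+[p[0],p[1],0]
    pr={n:proj(n,W) for n in C};r=[]
    for n,o in O:
        d=pr[n]-o; r.append(d[np.argmin((d**2).sum(1))])
    return np.ravel(r)
h=tri(sc(97,96),tc(708,110))[0]
for y in(-20,-10,0,10,20):
    r=least_squares(res,[h[0],h[1],np.radians(y)],loss='soft_l1');print(y,r.x[:2],np.degrees(r.x[2]),r.cost)
print(r.fun.reshape(-1,2).round(1).tolist())
for n,q,z in[("top",tc(258,470),.06),("top",tc(665,465),.045),("top",(146,197),.08),("scene",(408,290),.08)]:print(n,plane(n,q,z))
E
```

```text
handle top (array([ 0.6525, -0.0474,  0.1479]), array([-0.72, -0.1 , -0.65,  0.39]))
pin top (array([0.6191, 0.2137, 0.0707]), array([-0.43, -0.03, -0.45,  0.18]))
mat [[ 0.4627 -0.3593]
 [ 0.4739 -0.192 ]
 [ 0.6265 -0.2153]
 [ 0.6178 -0.3917]] [ 0.5452 -0.2896] [[ 0.6323 -0.2053]
 [ 0.6338 -0.3866]
 [ 0.4577 -0.3818]
 [ 0.456  -0.2042]] [ 0.545  -0.2945]
base [array([0.5589, 0.3088]), array([0.5559, 0.1188]), array([0.687 , 0.1139])] [array([0.5554, 0.1318]), array([0.5592, 0.3104]), array([0.6842, 0.1214])]
-20 [ 0.6529 -0.0479] 8.441587315455836 8.042664782069076
-10 [ 0.6529 -0.0479] 8.44158590370164 8.042664782069231
0 [ 0.6529 -0.0479] 8.44160681326904 8.042664782115775
10 [ 0.6529 -0.0479] 8.441571740672746 8.042664782097006
20 [ 0.6529 -0.0479] 8.441586181419668 8.042664782069313
[[-1.5, -1.0], [-0.9, -1.0], [-0.5, -1.4], [-1.5, -1.1], [-0.4, -1.1], [0.4, -0.0], [-0.2, -0.0], [0.2, 1.4], [0.8, 0.3], [-0.2, -0.3], [-0.7, -0.3], [-0.2, 0.5], [-0.3, 0.2], [-1.8, -0.8], [-1.0, 0.4]]
top [0.4422 0.229 ]
top [ 0.4495 -0.0259]
top [0.5947 0.4052]
scene [0.6013 0.4091]
```

The points are consistent with the given sizes:

| Item | Measured | Given |
|---|---|---|
| Handle top height | 148 mm | 152 mm |
| Pin top height | 71 mm | 72 mm |
| Mat side | about 178 mm | 180 mm |
| Stand base | 190 x 130 mm | 190 x 130 mm |

- **Mallet:** at (0.653, -0.048), yaw 8.4°
- **Pin:** at (0.620, 0.2137)
- **Mat:** centre at (0.545, -0.292)

```bash
cat > rel.py <<'E'
import sys,numpy as np
from scipy.spatial.transform import Rotation as R
from rig import bot
np.set_printoptions(precision=4,suppress=True)
def pose(yaw,tilt):  # tool x at yaw; tilt>0 leans fingers' tips toward +x_heading
    return R.from_euler('z',yaw,degrees=True)*R.from_euler('y',-tilt,degrees=True)*R.from_matrix(np.diag([1,-1,-1.]))
def rel(p,yaw,tilt,s=None):
    s=s or bot.read_state(); R0=R.from_matrix(s["tcp_rot"])
    return np.r_[R0.inv().apply(np.array(p)-s["position"]),(R0.inv()*pose(yaw,tilt)).as_rotvec(degrees=True)]
if __name__=="__main__":
    a=list(map(float,sys.argv[1:])); print(rel(a[:3],a[3],a[4]))
E
python3 rel.py .653 -.048 .222 8.4 0
```

```text
[ 0.5853 -0.3312  0.0005 -0.1128 -0.0063 13.9916]
```

```bash
python3 steer.py '0.5853 -0.3312 0 -0.11 0 14 1;0.5853 -0.3312 0 -0.11 0 14 1;0.5853 -0.3312 0 -0.11 0 14 1;0.5853 -0.3312 0 -0.11 0 14 1;0.5853 -0.3312 0 -0.11 0 14 1;0.5853 -0.3312 0 -0.11 0 14 1;0.5853 -0.3312 0 -0.11 0 14 1;0.5853 -0.3312 0 -0.11 0 14 1;0.5853 -0.3312 0 -0.11 0 14 1;0.5853 -0.3312 0 -0.11 0 14 1;0.5853 -0.3312 0 -0.11 0 14 1;0.5853 -0.3312 0 -0.11 0 14 1;0.5853 -0.3312 0 -0.11 0 14 1;0.5853 -0.3312 0 -0.11 0 14 1;0.5853 -0.3312 0 -0.11 0 14 1;0.5853 -0.3312 0 -0.11 0 14 1;0.5853 -0.3312 0 -0.11 0 14 1;0.5853 -0.3312 0 -0.11 0 14 1'
python3 rel.py .653 -.048 .095 8.4 0
python3 - <<'E'
from rig import bot; import cv2
c=bot.capture("top")["color"][:,:,::-1][130:230,240:360]; d=bot.capture("scene")["color"][:,:,::-1][170:270,190:310]
import numpy as np; cv2.imwrite("pics/a.png",cv2.resize(np.hstack([c,d]),None,fx=3.3,fy=3.3,interpolation=cv2.INTER_CUBIC))
E
```

```text
time_s: 1.9
position: [0.6523, -0.0501, 0.2225]
tcp_rot: [[0.99, 0.144, -0.0], [0.144, -0.99, -0.002], [-0.001, 0.002, -1.0]]
force: [-0.1, -0.1, 0.8]
opening: 1.0
grasp_force: 0.0
[ 0.0011 -0.0022  0.1275  0.1064  0.0363 -0.1232]
```

View pics/a.png

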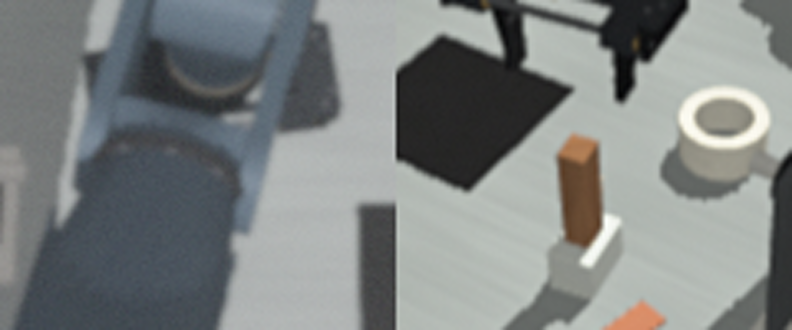

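The scene half shows the open fingers above the handle, which stands clear at (580,190). Next I go down so the pads are about 114 mm up, then close.

```bash
python3 steer.py '0.001 -0.002 0.05 0 0 0 1;0.001 -0.002 0.09 0 0 0 1;0.001 -0.002 0.115 0 0 0 1;0.001 -0.002 0.1275 0 0 0 1;0.001 -0.002 0.1275 0 0 0 1;0.001 -0.002 0.1275 0 0 0 0;0.001 -0.002 0.1275 0 0 0 0;0.001 -0.002 0.1275 0 0 0 0;0.001 -0.002 0.1275 0 0 0 0;0.001 -0.002 0.1275 0 0 0 0;0.001 -0.002 0.1275 0 0 0 0;0.001 -0.002 0.1275 0 0 0 0;0.001 -0.002 0.1275 0 0 0 0;0.001 -0.002 0.1275 0 0 0 0;0.001 -0.002 0.1275 0 0 0 0'
```

```text
time_s: 3.5
position: [0.6538, -0.0468, 0.0949]
tcp_rot: [[0.989, 0.146, 0.0], [0.146, -0.989, -0.002], [0.0, 0.002, -1.0]]
force: [0.2, -0.3, -0.5]
opening: 0.302
grasp_force: 30.0
```

```bash
python3 rel.py .5364 -.292 .1376 0 40;python3 rel.py .5364 -.292 .16 0 0
```

```text
[-0.1519  0.2256 -0.0423 -2.8301 39.9154  8.0796]
[-0.1519  0.2256 -0.0647  0.1019 -0.0119  8.3879]
```

```bash
python3 steer.py '0 0 -0.02 0 0 0 0;0 0 -0.045 0 0 0 0;0 0 -0.065 0 0 0 0;-0.02 0.03 -0.065 0 0 2 0;-0.045 0.065 -0.065 0 0 4 0;-0.07 0.1 -0.065 0 0 6 0;-0.095 0.14 -0.065 0 0 8.4 0;-0.12 0.18 -0.065 0 0 8.4 0;-0.14 0.21 -0.065 0 0 8.4 0;-0.1519 0.2256 -0.065 0 0 8.4 0;-0.1519 0.2256 -0.065 -0.35 5 8.4 0;-0.1519 0.2256 -0.06 -0.7 10 8.3 0;-0.1519 0.2256 -0.056 -1.05 15 8.3 0;-0.1519 0.2256 -0.053 -1.4 20 8.3 0;-0.1519 0.2256 -0.05 -1.75 25 8.2 0;-0.1519 0.2256 -0.047 -2.1 30 8.2 0;-0.1519 0.2256 -0.044 -2.5 35 8.1 0;-0.1519 0.2256 -0.0423 -2.83 39.9 8.08 0;-0.1519 0.2256 -0.0423 -2.83 39.9 8.08 0'
python3 - <<'E'
from rig import bot; import cv2
s=bot.read_state();print(s["force"],s["moment"])
c=bot.capture("scene")["color"][:,:,::-1][100:250,120:320]; cv2.imwrite("pics/b.png",cv2.resize(c,None,fx=4,fy=4,interpolation=cv2.INTER_CUBIC))
E
```

```text
time_s: 5.4
position: [0.5353, -0.2916, 0.1364]
tcp_rot: [[0.767, -0.0, 0.642], [-0.0, -1.0, -0.0], [0.642, -0.0, -0.767]]
force: [0.2, 0.8, -3.7]
opening: 0.297
grasp_force: 30.0
[ 0.15582761  0.80991336 -3.68688178] [0.12897478 1.03999625 0.05042323]
```

View pics/b.png

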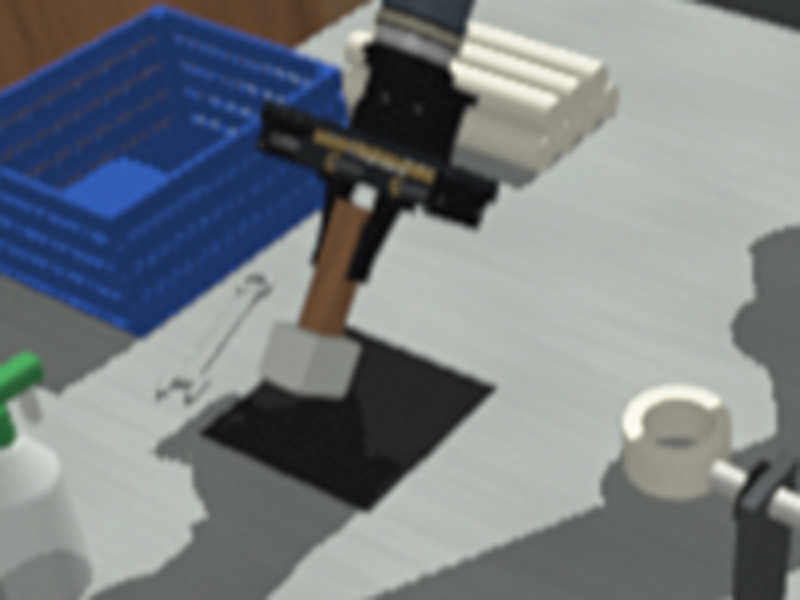

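The mallet leans 40° in line with the gripper, with its head at (310,360) above the mat. Next I lower it until it touches.

```bash
python3 steer.py '-0.0128 0 0.0153 0 0 0 0;-0.0180 0 0.0215 0 0 0 0;-0.0212 0 0.0253 0 0 0 0;-0.0231 0 0.0276 0 0 0 0;-0.0244 0 0.0291 0 0 0 0;-0.0244 0 0.0291 0 0 0 0'; python3 -c "
from rig import bot
s=bot.read_state();print(s['force'],s['moment'],s['position'])"
```

```text
time_s: 6.05
position: [0.5366, -0.2921, 0.0998]
tcp_rot: [[0.766, 0.0, 0.643], [0.0, -1.0, -0.0], [0.643, 0.0, -0.766]]
force: [-0.2, 0.2, -4.0]
opening: 0.301
grasp_force: 30.0
[-0.21353477  0.17566962 -3.95736555] [ 0.04006956  1.0562034  -0.00981438] [ 0.53659925 -0.29205861  0.09978527]
```

```bash
python3 steer.py '-0.0013 0 0.0015 0 0 0 0;-0.0019 0 0.0023 0 0 0 0;-0.0019 0 0.0023 0 0 0 0'; python3 steer.py '-0.0013 0 0.0015 0 0 0 0;-0.0013 0 0.0015 0 0 0 0'
python3 - <<'E'
import numpy as np
from rel import rel
g=.114;zm=.004
# corner at contact, from pose with tilt 40
cx=.5366-.019*np.sin(np.radians(40))+g*np.sin(np.radians(40))-.032*np.cos(np.radians(40)); print(cx)
for a,t in[(40,40),(45,36),(50,32),(55,28),(60,24),(65,20),(70,16),(75,12),(80,8),(85,4),(90,0)]:
    A,T=np.radians([a,t])
    x=cx-(g*np.sin(A)-.032*np.cos(A))+.019*np.sin(T); z=zm+g*np.cos(A)+.032*np.sin(A)-.019*np.cos(T)
    print(a,t,round(x,4),round(z,4),rel([x,-.292,z],0,t))
E
```

```text
time_s: 6.35
position: [0.5366, -0.2922, 0.0969]
tcp_rot: [[0.766, -0.0, 0.643], [0.0, -1.0, -0.0], [0.643, 0.0, -0.766]]
force: [0.2, -0.3, -3.4]
opening: 0.296
grasp_force: 30.0
time_s: 6.55
position: [0.5366, -0.2922, 0.0964]
tcp_rot: [[0.764, -0.001, 0.645], [-0.0, -1.0, -0.001], [0.645, 0.001, -0.764]]
force: [-5.9, 0.4, 7.2]
opening: 0.3
grasp_force: 30.0
0.5731514007404139
40 40 0.5366 0.0973 [ 0.0006 -0.0002 -0.0007  0.0463 -0.1521 -0.0097]
45 36 0.5263 0.0919 [-0.0108 -0.0002 -0.0031  0.0459 -4.1521 -0.0113]
50 32 0.5165 0.0857 [-0.0223 -0.0002 -0.0048  0.0455 -8.1521 -0.0129]
55 28 0.507 0.0788 [ -0.0339  -0.0002  -0.0056   0.0451 -12.1521  -0.0145]
60 24 0.4982 0.0714 [ -0.0455  -0.0002  -0.0056   0.0446 -16.1521  -0.0161]
65 20 0.4899 0.0633 [ -0.0571  -0.0002  -0.0049   0.0441 -20.1521  -0.0176]
70 16 0.4822 0.0548 [ -0.0684  -0.0002  -0.0033   0.0436 -24.1521  -0.0192]
75 12 0.4753 0.0458 [ -0.0795  -0.0002  -0.0009   0.043  -28.1521  -0.0208]
80 8 0.4691 0.0365 [ -0.0902  -0.0002   0.0023   0.0424 -32.1521  -0.0223]
85 4 0.4637 0.0269 [ -0.1006  -0.0002   0.0062   0.0417 -36.1521  -0.0239]
90 0 0.4592 0.017 [ -0.1104  -0.0002   0.0108   0.041  -40.1521  -0.0254]
```

```bash
python3 steer.py '-0.006 0 -0.0008 0 -2 0 0;-0.0118 0 -0.0019 0 -4.15 0 0;-0.0175 0 -0.0028 0 -6.15 0 0;-0.0233 0 -0.0036 0 -8.15 0 0;-0.029 0 -0.004 0 -10.15 0 0;-0.0349 0 -0.0044 0 -12.15 0 0;-0.0407 0 -0.0044 0 -14.15 0 0;-0.0465 0 -0.0044 0 -16.15 0 0'
python3 - <<'E'
from rig import bot; import cv2
s=bot.read_state();print(s["force"],s["moment"])
c=bot.capture("scene")["color"][:,:,::-1][130:240,130:280]; cv2.imwrite("pics/c.png",cv2.resize(c,None,fx=4,fy=4,interpolation=cv2.INTER_CUBIC))
E
```

```text
time_s: 7.35
position: [0.4998, -0.2924, 0.0707]
tcp_rot: [[0.913, -0.0, 0.408], [-0.0, -1.0, -0.0], [0.408, -0.0, -0.913]]
force: [-0.8, 1.8, 7.7]
opening: 0.296
grasp_force: 30.0
[-0.78836394  1.83491215  7.6941789 ] [ 0.36924838 -0.69188209  0.22312899]
```

View pics/c.png

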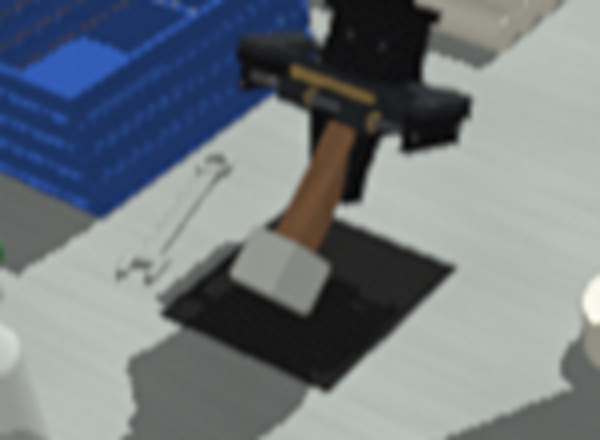

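The lean is now about 60° and the head's edge is well inside the mat, so it is swinging as planned. I'll carry on along the arc.

Run:
```python
import numpy as np
g=.114
def P(a,t):
    A,T=np.radians([a,t]); return np.array([-(g*np.sin(A)-.032*np.cos(A))+.019*np.sin(T), g*np.cos(A)+.032*np.sin(A)-.019*np.cos(T)])
T=np.radians(24);X=np.array([np.cos(T),np.sin(T)]);Z=np.array([np.sin(T),-np.cos(T)])
for a,t in[(65,20),(70,16),(75,12),(80,8),(85,4),(90,0)]:
    d=P(a,t)-P(60,24);print(a,t,(d@X).round(4),(d@Z).round(4),t-24)
```

```text
65 20 -0.0108 0.004 -4
70 16 -0.0213 0.0086 -8
75 12 -0.0313 0.014 -12
80 8 -0.0407 0.02 -16
85 4 -0.0496 0.0266 -20
90 0 -0.0577 0.0338 -24
```

```bash
python3 steer.py '-0.0054 0 0.002 0 -2 0 0;-0.0108 0 0.004 0 -4 0 0;-0.016 0 0.0063 0 -6 0 0;-0.0213 0 0.0086 0 -8 0 0;-0.0263 0 0.0113 0 -10 0 0;-0.0313 0 0.014 0 -12 0 0;-0.036 0 0.017 0 -14 0 0;-0.0407 0 0.02 0 -16 0 0;-0.0452 0 0.0233 0 -18 0 0;-0.0496 0 0.0266 0 -20 0 0'; python3 -c "
from rig import bot
s=bot.read_state();print(s['force'],s['moment'],s['position'])"; python3 rel.py .4592 -.292 .0165 0 0
```

```text
time_s: 8.4
position: [0.4624, -0.2916, 0.0247]
tcp_rot: [[0.998, -0.001, 0.064], [-0.001, -1.0, 0.002], [0.064, -0.002, -0.998]]
force: [-4.3, -0.3, 3.2]
opening: 0.296
grasp_force: 30.0
[-4.27340453 -0.25870628  3.24098268] [ 0.05911263  0.2998485  -0.02183392] [ 0.46242179 -0.29158625  0.02471794]
[-0.0037  0.0004  0.008  -0.1024 -3.6802 -0.044 ]
```

```bash
python3 steer.py '-0.001 0 0.002 0 -1 0 0;-0.002 0 0.004 0 -2 0 0;-0.003 0 0.006 0 -3 0 0;-0.0037 0 0.008 0 -3.68 0 0;-0.0037 0 0.0085 0 -3.68 0 0;-0.0037 0 0.0085 0 -3.68 0 0'
python3 - <<'E'
from rig import bot; import cv2, numpy as np
s=bot.read_state();print(s["force"],s["moment"],s["position"])
c=bot.capture("scene")["color"][:,:,::-1][140:240,140:260]; d=bot.capture("top")["color"][:,:,::-1][170:270,330:450]
cv2.imwrite("pics/d.png",cv2.resize(np.hstack([c,d]),None,fx=3.3,fy=3.3,interpolation=cv2.INTER_CUBIC))
E
```

```text
time_s: 9.0
position: [0.4604, -0.292, 0.015]
tcp_rot: [[1.0, 0.0, 0.003], [0.0, -1.0, 0.0], [0.003, -0.0, -1.0]]
force: [-2.9, 1.1, 1.8]
opening: 0.293
grasp_force: 30.0
[-2.92564402  1.0649151   1.80604187] [0.05762346 0.15861326 0.05708791] [ 0.46042633 -0.29197641  0.01504305]
```

View pics/d.png

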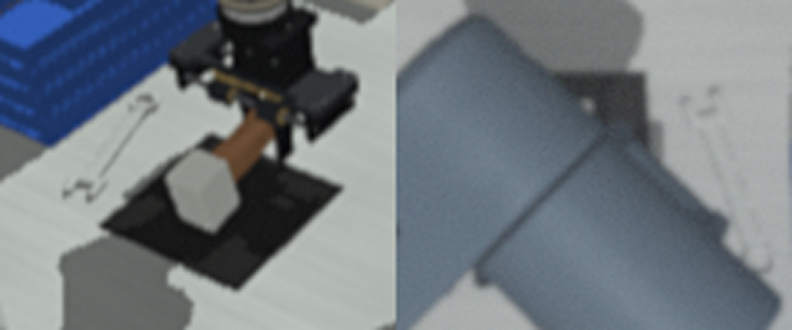

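The scene half shows the mallet lying with its front face upright at (203,190) and the handle level on the mat, gripper straight down. Next I lift and carry it to in front of the stand.

```bash
python3 rel.py .42 .2137 .120 -0.9 0; python3 steer.py '0 0 -0.01 0 0 0 0;0 0 -0.03 0 0 0 0;0 0 -0.055 0 0 0 0;0 0 -0.08 0 0 0 0;0 0 -0.1 0 0 0 0;0 0 -0.105 0 0 0 0;0 0 -0.105 0 0 0 0'
```

```text
[-0.0401 -0.5057 -0.105   0.002  -0.1873  0.8983]
time_s: 9.8
position: [0.4603, -0.2922, 0.1207]
tcp_rot: [[1.0, 0.0, 0.004], [0.0, -1.0, -0.001], [0.004, 0.001, -1.0]]
force: [-0.1, -0.4, -5.0]
opening: 0.294
grasp_force: 30.0
```

```bash
python3 rel.py .42 .2137 .120 -0.9 0
python3 - <<'E'
from rig import bot; import cv2, numpy as np
c=bot.capture("scene")["color"][:,:,::-1][110:230,140:300]
cv2.imwrite("pics/e.png",cv2.resize(c,None,fx=5,fy=5,interpolation=cv2.INTER_CUBIC))
E
```

```text
[-0.0402 -0.5059  0.      0.0612 -0.2247  0.9094]
```

View pics/e.png

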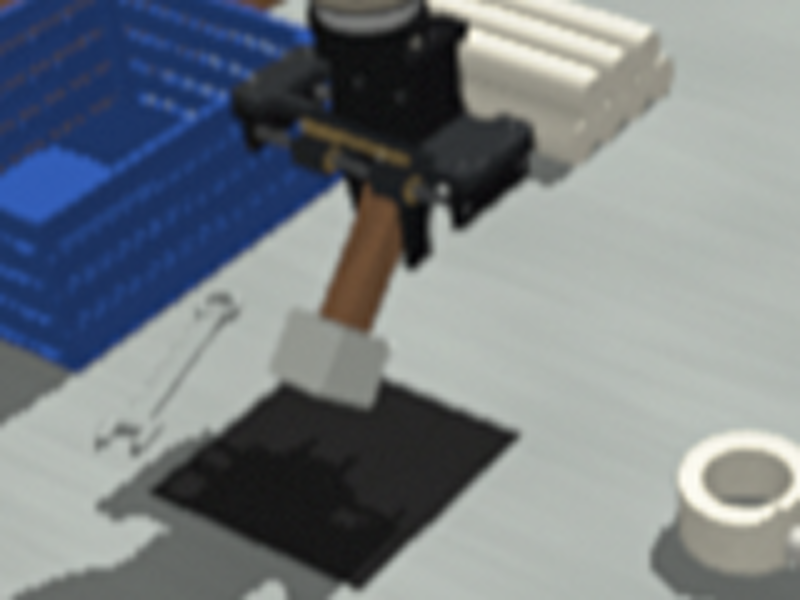

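The handle sagged to about 50° from vertical once lifted. At the 30 N grip, the slip torque (about 0.26 N·m) is below the weight's torque with the handle level. I'll keep hold of it, swing it to about 60° in the fingers on the mat, stand it upright and push down. That slides the pads about 26 mm nearer the head, where the weight's torque is small enough to hold.

```bash
python3 steer.py '-0.02 0 0.005 0 0 0 0;-0.045 0 0.015 0 0 0 0;-0.045 0 0.023 0 0 0 0;-0.045 0 0.028 0 0 0 0;-0.045 0 0.031 0 0 0 0;-0.045 0 0.033 0 0 0 0'; python3 steer.py '0 0 0.002 0 0 0 0;0 0 0.004 0 0 0 0';python3 steer.py '0 0 0.002 0 0 0 0;0 0 0.004 0 0 0 0'; python3 steer.py '0 0 0.002 0 0 0 0;0 0 0.004 0 0 0 0'
```

```text
time_s: 10.45
position: [0.4159, -0.2924, 0.0865]
tcp_rot: [[1.0, 0.0, 0.003], [0.0, -1.0, -0.0], [0.003, 0.0, -1.0]]
force: [-0.2, -0.2, -4.7]
opening: 0.295
grasp_force: 30.0
time_s: 10.65
position: [0.4157, -0.2922, 0.083]
tcp_rot: [[1.0, 0.0, 0.003], [0.0, -1.0, -0.001], [0.003, 0.001, -1.0]]
force: [0.2, -0.2, -3.5]
opening: 0.298
grasp_force: 30.0
time_s: 10.85
position: [0.4148, -0.2924, 0.0806]
tcp_rot: [[1.0, 0.001, 0.002], [0.001, -1.0, -0.001], [0.002, 0.001, -1.0]]
force: [-8.6, 1.2, 23.0]
opening: 0.3
grasp_force: 30.0
time_s: 11.05
position: [0.4129, -0.2922, 0.0784]
tcp_rot: [[1.0, 0.003, -0.001], [0.003, -1.0, -0.001], [-0.001, 0.001, -1.0]]
force: [-16.1, 0.0, 32.2]
opening: 0.297
grasp_force: 30.0
```

```bash
python3 rel.py .397 -.2922 .066 0 0; python3 steer.py '-0.004 0 0.001 0 0 0 0;-0.007 0 0.003 0 0 0 0;-0.01 0 0.006 0 0 0 0;-0.013 0 0.009 0 0 0 0;-0.016 0 0.012 0 0 0 0;-0.016 0 0.012 0 0 0 0'; python3 -c "
from rig import bot
s=bot.read_state();print(s['force'],s['moment'],s['position'])"
```

```text
[-0.0159 -0.0001  0.0125  0.0636  0.038   0.154 ]
time_s: 11.65
position: [0.3968, -0.292, 0.065]
tcp_rot: [[1.0, 0.001, -0.0], [0.001, -1.0, -0.0], [-0.0, 0.0, -1.0]]
force: [-12.0, -1.6, 17.1]
opening: 0.294
grasp_force: 30.0
[-11.95194366  -1.56089866  17.14044032] [-0.05308629  1.47772411 -0.03473817] [ 0.39684067 -0.29201973  0.06503291]
```

Run:
```python
import numpy as np
from rel import rel
g=.114;cx=.4825;zm=.0025
for a in(62,56,50,44,38,32,26,20,14,8,0):
    t=a-62;A,T=np.radians([a,t]); lift=0 if a>38 else (38-a)/38*.012
    x=cx-(g*np.sin(A)-.032*np.cos(A))+.019*np.sin(T); z=lift+zm+g*np.cos(A)+.032*np.sin(A)-.019*np.cos(T)
    print(a,t,round(x,4),round(z,4),rel([x,-.292,z],0,t).round(3))
```

```text
62 0 0.3969 0.0653 [ 0.    -0.    -0.     0.017  0.004  0.061]
56 -6 0.4039 0.0739 [ 0.007 -0.    -0.009  0.02  -5.996  0.06 ]
50 -12 0.4118 0.0817 [  0.015   0.     -0.017   0.023 -11.996   0.059]
44 -18 0.4205 0.0887 [  0.024   0.     -0.024   0.026 -17.996   0.058]
38 -24 0.4298 0.0947 [  0.033   0.     -0.03    0.029 -23.996   0.057]
32 -30 0.4397 0.1016 [  0.043   0.     -0.037   0.032 -29.996   0.055]
26 -36 0.4501 0.1074 [  0.053   0.     -0.042   0.035 -35.996   0.054]
20 -42 0.4609 0.1121 [  0.064   0.     -0.047   0.038 -41.996   0.052]
14 -48 0.4719 0.1157 [  0.075   0.     -0.051   0.041 -47.996   0.05 ]
8 -54 0.483 0.1181 [  0.086   0.     -0.053   0.044 -53.996   0.048]
0 -62 0.4977 0.1196 [  0.101   0.     -0.055   0.048 -61.996   0.046]
```

```bash
python3 steer.py '0.003 0 -0.0045 0 -3 0 0;0.007 0 -0.009 0 -6 0 0;0.011 0 -0.013 0 -9 0 0;0.015 0 -0.017 0 -12 0 0;0.0195 0 -0.0205 0 -15 0 0;0.024 0 -0.024 0 -18 0 0;0.0285 0 -0.027 0 -21 0 0;0.033 0 -0.03 0 -24 0 0;0.043 0 -0.037 0 -30 0 0;0.053 0 -0.042 0 -36 0 0;0.064 0 -0.047 0 -42 0 0;0.075 0 -0.051 0 -48 0 0;0.086 0 -0.055 0 -54 0 0;0.101 0 -0.061 0 -62 0 0;0.101 0 -0.061 0 -62 0 0;0.101 0 -0.061 0 -62 0 0'
python3 - <<'E'
from rig import bot; import cv2, numpy as np
s=bot.read_state();print(s["force"],s["moment"],s["position"],s["joint_positions"])
c=bot.capture("scene")["color"][:,:,::-1][100:230,140:300]
cv2.imwrite("pics/f.png",cv2.resize(c,None,fx=4.6,fy=4.6,interpolation=cv2.INTER_CUBIC))
E
```

```text
time_s: 13.25
position: [0.5004, -0.2917, 0.1215]
tcp_rot: [[0.473, 0.001, -0.881], [0.002, -1.0, -0.001], [-0.881, -0.001, -0.473]]
force: [-0.3, -0.8, -5.1]
opening: 0.296
grasp_force: 30.0
[-0.28351602 -0.80318134 -5.10167968] [ 0.07450922 -1.11764279  0.02795943] [ 0.50040664 -0.29166735  0.12153563] [-28.5008318   62.24605277  55.21367472 -28.44170167 117.92553997
  61.23262632]
```

View pics/f.png

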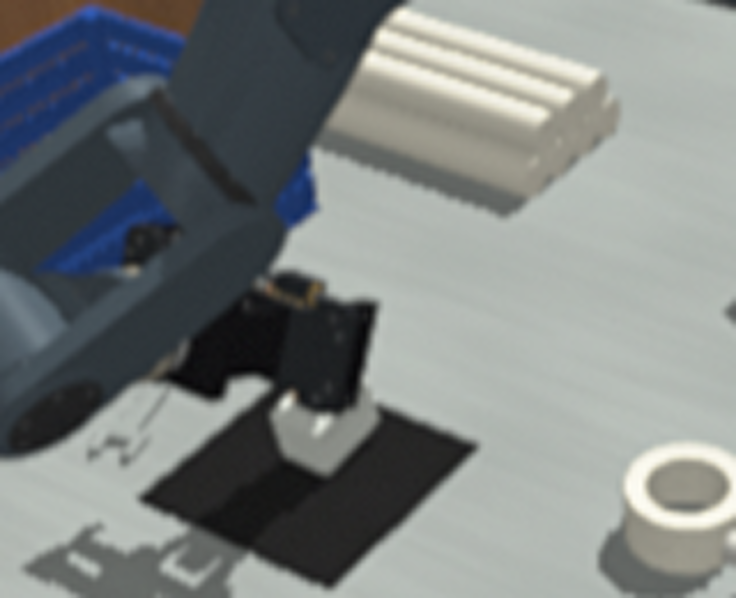

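The head is at (325,430), just above the mat and roughly upright, with the gripper tilted over it. I press down along the handle in steps.

```bash
python3 steer.py '0.0053 0 0.0028 0 0 0 0;0.0106 0 0.0057 0 0 0 0;0.0123 0 0.0066 0 0 0 0;0.0123 0 0.0066 0 0 0 0'; python3 steer.py '0.0026 0 0.0014 0 0 0 0;0.0053 0 0.0028 0 0 0 0';python3 steer.py '0.0026 0 0.0014 0 0 0 0;0.0044 0 0.0024 0 0 0 0'
```

```text
time_s: 13.7
position: [0.4993, -0.2927, 0.1166]
tcp_rot: [[0.469, -0.003, -0.883], [-0.005, -1.0, 0.0], [-0.883, 0.004, -0.469]]
force: [-0.9, 0.4, 10.1]
opening: 0.296
grasp_force: 30.0
time_s: 13.9
position: [0.4986, -0.2928, 0.1164]
tcp_rot: [[0.462, -0.005, -0.887], [-0.009, -1.0, 0.001], [-0.887, 0.008, -0.462]]
force: [-0.8, 1.0, 30.8]
opening: 0.293
grasp_force: 30.0
time_s: 14.1
position: [0.4979, -0.2928, 0.1157]
tcp_rot: [[0.457, -0.007, -0.889], [-0.012, -1.0, 0.001], [-0.889, 0.01, -0.457]]
force: [-4.0, 1.6, 39.3]
opening: 0.295
grasp_force: 30.0
```

```bash
cat > fit.py <<'E'
# fit mallet lean a (deg, head toward +x) and pinch distance g from the scene picture, grip point known from the arm
import numpy as np,cv2
from geo import proj
from rig import bot
def corners(gp,a,g,yaw=0):
    A=np.radians(a);z=np.array([-np.sin(A),0,np.cos(A)]);x=np.array([np.cos(A),0,np.sin(A)]);y=np.array([0,1,0])
    Y=np.radians(yaw);Rz=np.array([[np.cos(Y),-np.sin(Y),0],[np.sin(Y),np.cos(Y),0],[0,0,1]])
    P=lambda L:np.array([gp+Rz@(i*x+j*y+(k-g)*z) for i,j,k in L])
    B=lambda hx,hy,k0,k1:[(i,j,k) for i in(-hx,hx) for j in(-hy,hy) for k in(k0,k1)]
    return P(B(.032,.022,0,.046)),P(B(.015,.013,.05,min(g-.02,.095)))
def fit(As,Gs,yaw=0,show=5,cam="scene"):
    s=bot.read_state();gp=s["position"]-.019*s["tcp_rot"][:,2]
    im=cv2.cvtColor(bot.capture(cam)["color"],cv2.COLOR_RGB2LAB).astype(float)
    best=[]
    for a in As:
        for g in Gs:
            H,W=corners(gp,a,g,yaw);S=4
            m=np.zeros((420*S,560*S),np.uint8)
            cv2.fillConvexPoly(m,cv2.convexHull(np.round((proj(cam,H)+.5)*S).astype(np.int32)),1)
            f=cv2.resize(m.astype(float),(560,420),interpolation=cv2.INTER_AREA)
            ins=f>.95; d=cv2.dilate((f>0).astype(np.uint8),np.ones((7,7)))>0; out=d&(f==0)
            near=im[d]; # two-class misfit: inside vs outside in L
            bx=im[:,:,0][ins]; ox=im[:,:,0][out]
            best.append((bx.var()*ins.sum()+0*ox.var(),bx.mean()-np.minimum(ox,bx.mean()).mean(),bx.mean(),bx.std(),ox.mean(),a,round(g,3)))
    best.sort(key=lambda b:-(b[1]-b[3]))
    for b in best[:show]: print([round(float(v),2) if v>1 or v<-1 else round(float(v),3) for v in b[1:]])
    return best[0],gp
E
python3 - <<'E'
import numpy as np
from fit import fit
print(fit(range(-24,45,3),np.arange(.085,.131,.005),show=12)[1])
E
```

```text
[65.52, 108.37, 53.54, 50.68, 6.0, 0.12]
[65.78, 109.24, 54.21, 52.27, 3.0, 0.12]
[63.82, 107.73, 52.52, 52.88, 3.0, 0.125]
[63.37, 105.81, 53.35, 49.6, 6.0, 0.125]
[63.55, 107.4, 54.99, 52.61, 6.0, 0.115]
[62.24, 105.49, 54.33, 50.14, 9.0, 0.12]
[59.79, 104.46, 52.96, 54.53, 3.0, 0.13]
[60.06, 103.09, 53.76, 50.8, 6.0, 0.13]
[60.28, 103.04, 54.36, 48.61, 9.0, 0.125]
[59.8, 106.76, 54.04, 58.22, 0.0, 0.125]
[62.21, 107.38, 56.78, 55.3, 3.0, 0.115]
[59.96, 104.75, 54.77, 53.48, 9.0, 0.115]
[ 0.5147936  -0.29282853  0.12442987]
```

```bash
python3 steer.py '0.0026 0 0.0014 0 0 0 0;0.0044 0 0.0024 0 0 0 0';python3 steer.py '0.0026 0 0.0014 0 0 0 0;0.0044 0 0.0024 0 0 0 0';python3 steer.py '0.0026 0 0.0014 0 0 0 0;0.0044 0 0.0024 0 0 0 0'
```

```text
time_s: 14.35
position: [0.4976, -0.2928, 0.1123]
tcp_rot: [[0.456, -0.007, -0.89], [-0.013, -1.0, 0.002], [-0.89, 0.011, -0.456]]
force: [-5.4, 1.1, 40.8]
opening: 0.297
grasp_force: 30.0
time_s: 14.55
position: [0.4975, -0.2928, 0.1069]
tcp_rot: [[0.456, -0.007, -0.89], [-0.013, -1.0, 0.001], [-0.89, 0.011, -0.456]]
force: [-5.1, 0.5, 38.9]
opening: 0.297
grasp_force: 30.0
time_s: 14.75
position: [0.4974, -0.2929, 0.1016]
tcp_rot: [[0.456, -0.007, -0.89], [-0.012, -1.0, 0.002], [-0.89, 0.01, -0.456]]
force: [-5.3, 0.8, 38.3]
opening: 0.297
grasp_force: 30.0
```

```bash
python3 steer.py '0.0022 0 0.0012 0 0 0 0;0.0044 0 0.0024 0 0 0 0;0.0066 0 0.0036 0 0 0 0;0.0088 0 0.0047 0 0 0 0';python3 steer.py '0.0022 0 0.0012 0 0 0 0;0.0044 0 0.0024 0 0 0 0;0.0066 0 0.0036 0 0 0 0'
python3 - <<'E'
import numpy as np
from fit import fit
print(fit(range(-16,26,2),np.arange(.075,.116,.004),show=8)[1])
E
```

```text
time_s: 15.15
position: [0.497, -0.2929, 0.0909]
tcp_rot: [[0.455, -0.007, -0.89], [-0.011, -1.0, 0.002], [-0.89, 0.009, -0.455]]
force: [-7.3, 1.4, 35.4]
opening: 0.298
grasp_force: 30.0
time_s: 15.45
position: [0.4964, -0.2929, 0.0826]
tcp_rot: [[0.454, -0.007, -0.891], [-0.011, -1.0, 0.002], [-0.891, 0.009, -0.454]]
force: [-9.2, 0.9, 32.9]
opening: 0.295
grasp_force: 30.0
[25.54, 57.79, 43.63, 41.52, 4.0, 0.095]
[25.46, 57.68, 43.58, 40.37, 6.0, 0.095]
[25.68, 57.41, 43.86, 41.02, 6.0, 0.091]
[24.5, 54.5, 42.88, 33.04, 24.0, 0.095]
[25.02, 57.48, 43.49, 40.59, 6.0, 0.099]
[24.89, 58.26, 43.4, 43.45, 2.0, 0.099]
[24.95, 58.11, 43.54, 44.31, 2.0, 0.095]
[24.05, 54.29, 42.77, 33.14, 24.0, 0.099]
[ 0.51335235 -0.29293674  0.09127088]
```

Pads are now about 88 mm from the head's underside. I lift off, lean the mallet with the tool, then swing it level again on the mat.

```bash
python3 steer.py '-0.0088 0 -0.0047 0 0 0 0;-0.0176 0 -0.0095 0 0 0 0;-0.026 0 -0.014 0 0 0 0;-0.026 0 -0.014 0 0 0 0'
cat > arc.py <<'E'
import sys,numpy as np
from rel import rel
g=.088;zm=.0035
def wp(a,t,cx,lift,y=-.292):
    A,T=np.radians([a,t])
    x=cx-(g*np.sin(A)-.032*np.cos(A))+.019*np.sin(T); z=lift+zm+g*np.cos(A)+.032*np.sin(A)-.019*np.cos(T)
    print(a,t,round(x,4),round(z,4),rel([x,y,z],0,t).round(4))
E
python3 - <<'E'
from arc import *
for a,cx in[(4,.487),(12,.50),(20,.51),(28,.52),(36,.53),(44,.54),(52,.55),(60,.55)]: wp(a,a-67,cx,.02)
E
```

```text
time_s: 15.9
position: [0.5006, -0.2924, 0.0975]
tcp_rot: [[0.475, 0.0, -0.88], [-0.001, -1.0, -0.001], [-0.88, 0.001, -0.475]]
force: [0.8, -0.7, -4.0]
opening: 0.296
grasp_force: 30.0
4 -63 0.4959 0.1049 [-0.0088 -0.0004  0.0007  0.0442 -1.3357 -0.0729]
12 -55 0.4974 0.1053 [-0.0084 -0.0004 -0.0009  0.0492  6.6643 -0.0696]
20 -47 0.4961 0.1042 [-0.008  -0.0004  0.0008  0.054  14.6643 -0.0662]
28 -39 0.495 0.1015 [-0.0061 -0.0004  0.0031  0.0588 22.6643 -0.0625]
36 -31 0.4944 0.0972 [-0.0027 -0.0004  0.0056  0.0633 30.6643 -0.0585]
44 -23 0.4945 0.0915 [ 0.0023 -0.0005  0.0082  0.0677 38.6643 -0.0544]
52 -15 0.4954 0.0845 [ 0.009  -0.0005  0.0107  0.072  46.6643 -0.0499]
60 -7 0.4875 0.0764 [ 0.0124 -0.0005  0.0216  0.0761 54.6643 -0.0453]
```

```bash
python3 steer.py '-0.0088 0 -0.001 0 -1.3 0 0;-0.0088 0 -0.001 0 3 0 0;-0.0084 0 -0.0009 0 6.7 0 0;-0.008 0 0.0008 0 14.7 0 0;-0.0061 0 0.0031 0 22.7 0 0;-0.0027 0 0.0056 0 30.7 0 0;0.0023 0 0.0082 0 38.7 0 0;0.009 0 0.0107 0 46.7 0 0;0.009 0 0.0107 0 46.7 0 0'
python3 - <<'E'
import numpy as np
from fit import fit
fit(range(20,80,3),np.arange(.08,.1,.004),show=6)
from arc import *
for a,t,l in[(52,-15,0.003),(52,-15,0),(52,-15,-.002)]: wp(a,t,.55,l)
E
```

```text
time_s: 16.8
position: [0.4892, -0.2903, 0.0837]
tcp_rot: [[0.963, -0.002, -0.269], [-0.001, -1.0, 0.004], [-0.269, -0.004, -0.963]]
force: [-0.4, 0.1, -3.9]
opening: 0.295
grasp_force: 30.0
[61.07, 149.6, 15.93, 102.54, 50.0, 0.088]
[62.78, 150.18, 19.04, 100.92, 53.0, 0.088]
[59.94, 153.93, 16.38, 106.92, 53.0, 0.084]
[58.24, 153.33, 15.5, 108.46, 50.0, 0.084]
[59.13, 151.08, 17.85, 105.7, 47.0, 0.084]
[59.66, 145.72, 20.05, 101.52, 47.0, 0.088]
52 -15 0.4954 0.0675 [ 0.0082  0.0009  0.0143 -0.166   0.5644 -0.0287]
52 -15 0.4954 0.0645 [ 0.009   0.0009  0.0172 -0.166   0.5644 -0.0287]
52 -15 0.4954 0.0625 [ 0.0095  0.0009  0.0192 -0.166   0.5644 -0.0287]
```

The image fit confirms lean about 51° and pinch distance about 88 mm. Next is contact, then the arc to level.

```bash
python3 steer.py '0.002 0 0.006 0 0 0 0;0.003 0 0.011 0 0 0 0;0.004 0 0.0145 0 0.5 0 0;0.004 0 0.0145 0 0.5 0 0'
python3 - <<'E'
from arc import *
from rig import bot
s=bot.read_state();p=s["position"]; A=np.radians(51);print(p,s["force"])
T=np.arctan2(s["tcp_rot"][0,2],-s["tcp_rot"][2,2]);cx=p[0]-.019*np.sin(T)+g*np.sin(A)-.032*np.cos(A);print(cx,np.degrees(T))
for a,t,l in[(51,-15,0),(56,-13,-.0015),(61,-11,-.0015),(66,-9,-.0015),(71,-7,-.0015),(76,-5,-.0015),(81,-3,-.0015),(86,-1,-.0015),(90,0,-.001)]: wp(a,t,cx,l)
E
```

```text
time_s: 17.25
position: [0.4946, -0.2914, 0.0668]
tcp_rot: [[0.967, 0.001, -0.255], [0.001, -1.0, 0.001], [-0.255, -0.001, -0.967]]
force: [0.3, -0.1, -4.4]
opening: 0.293
grasp_force: 30.0
[ 0.4946 -0.2914  0.0668] [ 0.3303 -0.0665 -4.3927]
0.5477045309967824 -14.780740637626684
51 -15 0.4945 0.0654 [ 0.0003  0.0006  0.0014 -0.0693 -0.2193  0.0717]
56 -13 0.4884 0.0592 [-0.0041  0.0006  0.0089 -0.0706  1.7807  0.0705]
61 -11 0.4826 0.054 [-0.0083  0.0006  0.0154 -0.0718  3.7807  0.0693]
66 -9 0.4774 0.0483 [-0.0119  0.0006  0.0223 -0.073   5.7807  0.0681]
71 -7 0.4726 0.042 [-0.015   0.0006  0.0296 -0.0742  7.7807  0.0668]
76 -5 0.4684 0.0354 [-0.0173  0.0006  0.037  -0.0754  9.7807  0.0655]
81 -3 0.4648 0.0284 [-0.019   0.0006  0.0447 -0.0766 11.7807  0.0642]
86 -1 0.4618 0.0211 [-0.02    0.0006  0.0526 -0.0777 13.7807  0.0629]
90 0 0.4597 0.0155 [-0.0207  0.0006  0.0585 -0.0783 14.7807  0.0623]
```

```bash
python3 steer.py '-0.002 0 0.005 0 1 0 0;-0.0041 0 0.0089 0 1.8 0 0;-0.0062 0 0.0122 0 2.8 0 0;-0.0083 0 0.0154 0 3.8 0 0;-0.0101 0 0.0189 0 4.8 0 0;-0.0119 0 0.0223 0 5.8 0 0;-0.0135 0 0.026 0 6.8 0 0;-0.015 0 0.0296 0 7.8 0 0;-0.0162 0 0.0333 0 8.8 0 0;-0.0173 0 0.037 0 9.8 0 0;-0.0182 0 0.041 0 10.8 0 0;-0.019 0 0.0447 0 11.8 0 0;-0.0195 0 0.0487 0 12.8 0 0;-0.02 0 0.0526 0 13.8 0 0;-0.0204 0 0.056 0 14.3 0 0;-0.0207 0 0.0585 0 14.8 0 0;-0.0207 0 0.0585 0 14.8 0 0'
python3 - <<'E'
import numpy as np
from fit import fit
fit(range(70,106,3),np.arange(.08,.1,.004),show=5)
from rig import bot
print(bot.read_state()["force"])
E
```

```text
time_s: 18.95
position: [0.4584, -0.2919, 0.018]
tcp_rot: [[1.0, 0.0, 0.001], [0.0, -1.0, 0.001], [0.001, -0.001, -1.0]]
force: [-5.1, 0.7, 5.3]
opening: 0.294
grasp_force: 30.0
[79.4, 143.25, 15.04, 74.68, 91.0, 0.088]
[79.3, 142.51, 17.58, 72.53, 88.0, 0.084]
[76.83, 143.66, 15.82, 77.49, 91.0, 0.084]
[75.66, 143.95, 15.38, 80.0, 94.0, 0.088]
[80.0, 140.96, 20.67, 70.77, 88.0, 0.088]
[-4.49506858  0.10745117  5.3387835 ]
```

```bash
python3 steer.py '-0.0005 0 0.001 0 0 0 0;-0.0005 0 0.0015 0 0 0 0;-0.0005 0 0.0015 0 0 0 0;-0.0005 0 -0.001 0 0 0 0;0 0 -0.004 0 0 0 0;0 0 -0.01 0 0 0 0;0 0 -0.018 0 0 0 0;0 0 -0.028 0 0 0 0;0 0 -0.04 0 0 0 0;0 0 -0.054 0 0 0 0;0 0 -0.07 0 0 0 0;0 0 -0.085 0 0 0 0;0 0 -0.097 0 0 0 0;0 0 -0.104 0 0 0 0;0 0 -0.107 0 0 0 0;0 0 -0.107 0 0 0 0'
python3 - <<'E'
import numpy as np
from fit import fit
fit(range(40,106,3),np.arange(.08,.1,.004),show=5)
E
python3 rel.py .43 .2137 .122 -0.9 0
```

```text
time_s: 20.6
position: [0.4597, -0.292, 0.1242]
tcp_rot: [[1.0, 0.0, 0.003], [0.0, -1.0, -0.0], [0.003, 0.0, -1.0]]
force: [-0.3, 0.2, -3.9]
opening: 0.293
grasp_force: 30.0
[29.22, 152.85, 12.36, 143.03, 97.0, 0.096]
[30.73, 151.52, 14.32, 139.55, 100.0, 0.096]
[27.17, 150.12, 11.55, 145.64, 97.0, 0.092]
[25.85, 150.8, 10.32, 147.61, 94.0, 0.092]
[40.13, 142.84, 24.86, 120.01, 103.0, 0.08]
[-0.0294 -0.5055  0.0018 -0.0198 -0.1363  0.9019]
```

It now holds level in the air. Next I carry it across.

```bash
python3 steer.py '-0.002 -0.01 0 0 0 0 0;-0.005 -0.03 0 0 0 0 0;-0.01 -0.06 0 0 0 0 0;-0.014 -0.095 0 0 0 0 0;-0.018 -0.13 0 0 0 0 0;-0.022 -0.165 0 0 0 0 0;-0.026 -0.2 0 0 0 0 0;-0.029 -0.235 0 0 0 0 0;-0.029 -0.27 0 0 0 0 0;-0.029 -0.305 0 0 0 0.2 0;-0.029 -0.34 0 0 0 0.4 0;-0.029 -0.375 0 0 0 0.6 0;-0.029 -0.41 0 0 0 0.9 0;-0.029 -0.44 0 0 0 0.9 0;-0.029 -0.465 0 0 0 0.9 0;-0.029 -0.485 0 0 0 0.9 0;-0.029 -0.498 0.001 0 -0.1 0.9 0;-0.029 -0.5055 0.001 0 -0.1 0.9 0;-0.029 -0.5055 0.001 0 -0.1 0.9 0;-0.029 -0.5055 0.001 0 -0.1 0.9 0'
python3 - <<'E'
import numpy as np
from fit import fit
print(fit(range(40,106,3),np.arange(.08,.1,.004),yaw=-.9,show=4)[1]);print()
print(fit(range(40,106,3),np.arange(.08,.1,.004),yaw=-.9,show=4,cam="top")[1])
E
```

```text
time_s: 22.65
position: [0.4303, 0.2129, 0.1226]
tcp_rot: [[1.0, -0.016, 0.0], [-0.016, -1.0, -0.001], [0.0, 0.001, -1.0]]
force: [-0.2, -0.4, -4.0]
opening: 0.297
grasp_force: 30.0
[41.71, 147.95, 10.25, 122.35, 94.0, 0.088]
[40.86, 146.77, 9.66, 121.49, 88.0, 0.084]
[39.64, 147.23, 9.0, 124.03, 91.0, 0.088]
[41.7, 146.71, 11.1, 120.64, 91.0, 0.084]
[0.43030442 0.21291166 0.14157226]

[1.11, 78.92, 8.09, 88.07, 40.0, 0.08]
[1.24, 79.43, 8.96, 88.67, 43.0, 0.08]
[1.72, 82.36, 9.77, 91.99, 100.0, 0.08]
[1.39, 79.79, 9.62, 89.16, 46.0, 0.08]
[0.43045643 0.2127301  0.14164547]
```

```bash
python3 rel.py .543 .2137 .098 -.9 0; python3 steer.py '0 -0.0005 0.01 0 0 0 0;0 -0.0005 0.02 0 0 0 0;0 -0.0005 0.0245 0 0 0 0;0.01 -0.0005 0.0245 0 0 0 0;0.03 -0.0005 0.0245 0 0 0 0;0.055 -0.0008 0.0245 0 0 0 0;0.08 -0.001 0.0245 0 0 0 0;0.1 -0.001 0.0245 0 0 0 0;0.11 -0.0012 0.0245 0 0 0 0;0.1128 -0.0012 0.0245 0 0 0 0;0.1128 -0.0012 0.0245 0 0 0 0;0.1128 -0.0012 0.0245 0 0 0 0'
python3 - <<'E'
import numpy as np
from fit import fit
print(fit(range(70,106,3),np.arange(.08,.1,.004),yaw=-.9,show=3)[1])
E
python3 rel.py .543 .2137 .087 -.9 0
```

```text
[ 0.1124 -0.003   0.0248  0.0219 -0.0291 -0.0654]
time_s: 23.95
position: [0.5417, 0.2128, 0.098]
tcp_rot: [[1.0, -0.015, -0.001], [-0.015, -1.0, -0.001], [-0.001, 0.001, -1.0]]
force: [-0.3, 0.6, -3.6]
opening: 0.301
grasp_force: 30.0
[30.18, 146.49, 7.06, 128.85, 94.0, 0.084]
[29.58, 146.24, 6.67, 127.42, 88.0, 0.08]
[30.23, 147.3, 7.99, 131.27, 97.0, 0.088]
[0.54177657 0.2128361  0.11704086]
[ 0.0011 -0.0008  0.0112  0.0236  0.0595  0.0284]
```

```bash
python3 steer.py '0.001 -0.0008 0.012 0 0 0 0;0.001 -0.0008 0.027 0 0 0 0;0.001 -0.0008 0.027 0 0 0 0'
python3 - <<'E'
import numpy as np
from fit import fit
print(fit(range(80,126,3),np.arange(.084,.09,.004),yaw=-.9,show=4)[1])
from rig import bot
s=bot.read_state();print(s["force"],s["position"])
E
```

```text
time_s: 24.3
position: [0.5448, 0.214, 0.0706]
tcp_rot: [[1.0, -0.015, 0.002], [-0.015, -1.0, 0.0], [0.002, -0.0, -1.0]]
force: [0.4, 0.6, -1.9]
opening: 0.295
grasp_force: 30.0
[30.51, 147.06, 8.67, 132.4, 86.0, 0.084]
[30.95, 146.95, 9.75, 133.15, 89.0, 0.088]
[31.28, 146.11, 10.34, 130.32, 83.0, 0.084]
[29.39, 147.58, 8.99, 134.84, 92.0, 0.088]
[0.5447399  0.21397167 0.08956987]
[ 0.044707   -0.07456205 -4.26721118] [0.54433008 0.21382596 0.07089754]
```

The pin went down with the mallet still level. I'll press a little more until it bottoms out.

```bash
python3 steer.py '0 0 0.0015 0 0 0 0;0 0 0.0015 0 0 0 0'; python3 steer.py '0 0 0.0015 0 0 0 0;0 0 0.0015 0 0 0 0';  python3 steer.py '0 0 0.0015 0 0 0 0;0 0 0.0015 0 0 0 0'
```

```text
time_s: 24.55
position: [0.5441, 0.2138, 0.0704]
tcp_rot: [[1.0, -0.016, 0.001], [-0.016, -1.0, -0.0], [0.001, 0.0, -1.0]]
force: [-2.3, -0.4, 0.4]
opening: 0.296
grasp_force: 30.0
time_s: 24.75
position: [0.5437, 0.2138, 0.0691]
tcp_rot: [[1.0, -0.015, 0.0], [-0.015, -1.0, -0.0], [0.0, 0.0, -1.0]]
force: [-3.8, -0.1, 5.1]
opening: 0.298
grasp_force: 30.0
time_s: 24.95
position: [0.5432, 0.2138, 0.0676]
tcp_rot: [[1.0, -0.015, -0.001], [-0.015, -1.0, -0.0], [-0.001, 0.0, -1.0]]
force: [-5.0, 0.3, 5.8]
opening: 0.293
grasp_force: 30.0
```

```bash
python3 steer.py '0 0 -0.01 0 0 0 0;0 0 -0.022 0 0 0 0;0 0 -0.028 0 0 0 0;-0.02 0 -0.03 0 0 0 0;-0.05 0 -0.03 0 0 0 0;-0.085 0 -0.03 0 0 0 0;-0.11 0 -0.03 0 0 0 0;-0.115 0 -0.03 0 0 0 0;-0.115 0 -0.03 0 0 0 0'
python3 - <<'E'
import numpy as np,cv2
from fit import fit
print(fit(range(60,116,3),np.arange(.084,.09,.004),yaw=-.9,show=3)[1])
from rig import bot
from geo import *
c=bot.capture("scene")["color"];cv2.imwrite("pics/g.png",c[:,:,::-1])
for h in(.072,.058,.050):print(h,proj("scene",[.62,.2137,h]).round(1),proj("top",[.62,.2137,h]).round(1))
o=cv2.imread("pics/scene0.png",0);n=cv2.cvtColor(c,cv2.COLOR_RGB2GRAY)
print(o[256:286,322:348:2]);print(n[256:286,322:348:2])
E
```

```text
time_s: 25.85
position: [0.4295, 0.2156, 0.0973]
tcp_rot: [[1.0, -0.015, 0.002], [-0.015, -1.0, 0.0], [0.002, -0.0, -1.0]]
force: [-0.2, -0.3, -4.6]
opening: 0.292
grasp_force: 30.0
[39.13, 146.97, 10.18, 121.71, 93.0, 0.084]
[38.68, 147.36, 10.59, 123.06, 96.0, 0.088]
[41.05, 146.77, 15.23, 120.76, 99.0, 0.088]
[0.42942745 0.21563561 0.11628689]
0.072 [[333.2 264.5]] [[211.2 189.8]]
0.058 [[332.7 267.8]] [[211.9 190.9]]
0.05 [[332.5 269.7]] [[212.2 191.5]]
[[233 204 210 227 200 182 182 184 185 185 183 185 125]
 [222 189 194 238 227 199 181 182 184 186 184 186 152]
 [189 177 177 234 220 224 198 182 181 184 183 185 177]
 [169 139 170 215 182 218 225 194 182 182 182 184 185]
 [208 140 197 182 167 193 222 214 199 182 180 182 183]
 [235 212 216 166 179 187 201 212 219 201 184 180 181]
 [240 240 203 169 186 191 193 199 216 225 206 184 179]
 [240 238 177 180 188 191 194 197 205 212 221 207 185]
 [239 219 160 183 189 190 193 198 204 184 199 222 215]
 [237 184 157 182 190 191 194 198 205 178 171 201 227]
 [233 166 155 179 191 190 194 198 205 175 164 171 204]
 [212 161 151 159 194 193 195 200
[... 1963 characters left out ...]
93 101 103 105 103  96  87  87  85  86]
 [ 88  88  88  90  96 103 104  98  91  88  89  83  95]
 [ 90  88  88  87  90  95  96  92  88  88  88  82 110]
 [ 89  88  87  87  88  89  89  88  88  87  86  82 125]
 [ 89  88  87  88  88  88  88  89  88  88  83  93 132]
 [ 88  88  88  88  89  87  88  87  89  88  82 110 134]
 [ 87  86  87  88  89  89  88  89  89  85  84 125 134]
 [ 86  87  86  88  90  90  89  89  88  84  96 132 133]
 [ 86  86  86  85  90  90  90  89  89  82 112 134 134]
 [ 87  85  86  85  87  90  90  89  86  87 124 133 133]
 [ 97  85  85  85  86  88  88  90  83  98 131 132 133]
 [117  96  87  85  85  88  87  88  82 113 134 132 134]
 [129 116  96  86  84  86  87  87  86 125 134 133 134]]
```

Run:
```python
import numpy as np,cv2
from geo import *
t=np.linspace(0,2*np.pi,60)
n=cv2.imread("pics/g.png",0).astype(float)
for h in(.072,.066,.062,.06,.058):
    P=np.array([[.62+.018*np.cos(a),.2137+.018*np.sin(a),z] for a in t for z in(h,h-.008)])
    q=proj("scene",P); top=q[::2]
    print(h,"rows",q[:,1].min().round(1),q[:,1].max().round(1),"cols",q[:,0].min().round(1),q[:,0].max().round(1))
# block top corners for registration
B=np.array([[.62+i*.035,.2137+j*.03,.05] for i,j in[(-1,-1),(-1,1),(1,1),(1,-1)]]);print(proj("scene",B).round(1).tolist())
B=np.array([[.62+i*.03,.2137+j*.035,.05] for i,j in[(-1,-1),(-1,1),(1,1),(1,-1)]]);print(proj("scene",B).round(1).tolist())
m=((n>94.5)&(n<108))[260:280,324:344];print('\n'.join(''.join('#' if v else '.' for v in r) for r in m))
```

```text
0.072 rows 259.3 271.7 cols 326.2 340.1
0.066 rows 260.7 273.2 cols 326.0 339.8
0.062 rows 261.7 274.1 cols 325.9 339.7
0.06 rows 262.2 274.6 cols 325.8 339.6
0.058 rows 262.7 275.1 cols 325.7 339.5
[[328.3, 256.9], [348.1, 265.8], [336.8, 283.5], [316.5, 273.8]]
[[325.9, 257.3], [349.0, 267.8], [339.4, 283.0], [315.7, 271.7]]
....#...##.....#####
...#......##.....###
.............#.....#
...............#....
.#....######.....##.
#....########.......
....###########.....
...############.....
...#############....
...#############....
...#############....
....############....
....###########.....
.....##########.....
......#######.......
.........##.........
....................
....................
....................
...................#
```

The pin head's silhouette now spans rows 263 to 275, matching the 58 mm (fully down) prediction. I'll strike once more to be sure.

```bash
python3 steer.py '0.01 0.0015 0 0 0 0 0;0.035 0.0015 0 0 0 0 0;0.065 0.0015 0 0 0 0 0;0.095 0.0015 0 0 0 0 0;0.11 0.0015 0 0 0 0 0;0.113 0.0015 0 0 0 0 0;0.113 0.0015 0 0 0 0 0;0.113 0.0015 0.014 0 0 0 0;0.113 0.0015 0.031 0 0 0 0;0.113 0.0015 0.0325 0 0 0 0';  python3 steer.py '0 0 -0.01 0 0 0 0;0 0 -0.024 0 0 0 0;0 0 -0.031 0 0 0 0;-0.01 0 -0.032 0 0 0 0;-0.03 0 -0.032 0 0 0 0;-0.06 0 -0.032 0 0 0 0;-0.09 0 -0.032 0 0 0 0;-0.11 0 -0.034 0 0 0 0;-0.115 0 -0.044 0 0 0 0;-0.115 0 -0.054 0 0 0 0;-0.115 0 -0.056 0 0 0 0;-0.115 0 -0.056 0 0 0 0'
python3 - <<'E'
import numpy as np,cv2
from fit import fit
fit(range(60,116,3),np.arange(.084,.09,.004),yaw=-.9,show=3)
from rig import bot
n=cv2.cvtColor(bot.capture("scene")["color"],cv2.COLOR_RGB2GRAY).astype(float)
np.set_printoptions(linewidth=150);print(n[260:280,324:344:2])
E
python3 rel.py .46 -.292 .122 0 0
```

```text
time_s: 26.95
position: [0.5404, 0.2121, 0.0628]
tcp_rot: [[1.0, -0.015, -0.002], [-0.015, -1.0, -0.001], [-0.002, 0.001, -1.0]]
force: [-2.4, -1.0, 1.1]
opening: 0.298
grasp_force: 30.0
time_s: 28.15
position: [0.4301, 0.2143, 0.1215]
tcp_rot: [[1.0, -0.016, 0.006], [-0.016, -1.0, 0.001], [0.006, -0.001, -1.0]]
force: [0.1, 0.2, -4.0]
opening: 0.295
grasp_force: 30.0
[44.95, 147.93, 9.91, 118.79, 99.0, 0.088]
[42.48, 147.75, 8.11, 121.16, 96.0, 0.088]
[43.81, 147.13, 9.86, 119.29, 96.0, 0.084]
[[121. 123.  97.  88.  96. 113. 117. 109. 101. 100.]
 [133. 121.  89.  87.  88.  96. 108. 117. 109. 101.]
 [135. 109.  87.  88.  87.  89.  92. 109. 119. 110.]
 [130.  95.  87.  90.  93.  90.  86.  92. 109. 114.]
 [116.  87.  88.  97.  99.  97.  92.  86.  92. 103.]
 [101.  87.  95. 100. 103. 102.  99.  91.  87.  90.]
 [ 90.  89.  99. 102. 102. 103. 101.  97.  87.  86.]
 [ 87.  89. 102. 101. 101. 102. 103. 102.  88.  88.]
 [ 87.  90. 103. 102. 101. 101. 102. 103.  89.  86.]
 [ 86.  89. 103. 102. 100. 101. 102. 102.  89.  87.]
 [ 87.  89. 103. 103. 102. 101. 101. 101.  90.  88.]
 [ 87.  87. 101. 103. 101. 102. 102. 101.  89.  87.]
 [ 87.  89.  98. 103. 103. 103. 101. 100.  88.  87.]
 [ 88.  88.  94. 102. 104. 106. 102.  96.  87.  87.]
 [ 88.  88.  89.  96. 102. 105.  98.  90.  88.  89.]
 [ 87.  88.  88.  91.  96.  96.  91.  88.  89.  89.]
 [ 89.  88.  87.  88.  90.  89.  89.  88.  88.  86.]
 [ 89.  87.  88.  88.  89.  88.  88.  88.  88.  83.]
 [ 87.  88.  88.  89.  89.  89.  88.  89.  88.  81.]
 [ 87.  87.  89.  90.  88.  87.  88.  87.  86.  84.]]
[ 0.0395  0.5054 -0.0015 -0.0145 -0.1513 -0.9289]
```

The pin pixels are unchanged from before, so it is bottomed. The head has crept up to a lean of about 98°, so I'll tilt the tool back 7° when laying it down. Now back to the mat.

```bash
python3 steer.py '0.001 0.01 0 0 0 0 0;0.003 0.03 0 0 0 0 0;0.006 0.06 0 0 0 0 0;0.009 0.095 0 0 0 0 0;0.012 0.13 0 0 0 0 0;0.015 0.165 0 0 0 0 0;0.018 0.2 0 0 0 0 0;0.021 0.235 0 0 0 0 0;0.024 0.27 0 0 0 0 0;0.027 0.305 0 0 0 0 0;0.03 0.34 0 0 0 -0.2 0;0.033 0.375 0 0 0 -0.4 0;0.036 0.41 0 0 0 -0.6 0;0.0395 0.44 0 0 0 -0.9 0;0.0395 0.465 0 0 0 -0.9 0;0.0395 0.485 0 0 0 -0.9 0;0.0395 0.498 0 0 0 -0.9 0;0.0395 0.5054 0 0 0 -0.9 0;0.0395 0.5054 0 0 0 -0.9 0'
python3 - <<'E'
import numpy as np
from fit import fit
fit(range(60,120,3),np.arange(.084,.09,.004),show=4)
E
python3 rel.py .46 -.292 .030 0 -7
```

```text
time_s: 30.15
position: [0.4589, -0.2924, 0.1202]
tcp_rot: [[1.0, -0.001, 0.001], [-0.001, -1.0, 0.0], [0.001, -0.0, -1.0]]
force: [1.3, 0.8, -3.4]
opening: 0.297
grasp_force: 30.0
[30.64, 146.98, 13.62, 140.62, 102.0, 0.088]
[27.73, 147.65, 10.85, 144.86, 99.0, 0.088]
[39.02, 143.14, 22.85, 122.79, 108.0, 0.088]
[40.15, 141.82, 24.23, 120.22, 108.0, 0.084]
[ 0.0013  0.0007  0.0901 -0.0567 -7.0202  0.0052]
```

```bash
python3 steer.py '0 0 0.01 0 0 0 0;0 0 0.03 0 -2 0 0;0 0 0.05 0 -4 0 0;0 0 0.07 0 -6 0 0;0 0 0.08 0 -7 0 0;0.001 0 0.086 0 -7 0 0;0.001 0 0.089 0 -7 0 0;0.001 0 0.09 0 -7 0 0;0.001 0 0.09 0 -7 0 0'
python3 - <<'E'
import numpy as np
from fit import fit
fit(range(76,110,2),np.arange(.084,.092,.004),show=4)
E
```

```text
time_s: 31.1
position: [0.4602, -0.2922, 0.0309]
tcp_rot: [[0.993, -0.0, -0.12], [-0.0, -1.0, -0.001], [-0.12, 0.001, -0.993]]
force: [-0.6, 0.0, -3.7]
opening: 0.295
grasp_force: 30.0
[72.78, 143.79, 15.03, 83.11, 90.0, 0.088]
[72.2, 144.66, 15.03, 84.54, 92.0, 0.088]
[72.26, 146.2, 15.13, 85.32, 94.0, 0.088]
[71.21, 147.17, 15.74, 86.76, 96.0, 0.088]
```

```bash
python3 steer.py '0.0007 0 0.006 0 0 0 0;0.0012 0 0.010 0 0 0 0;0.0014 0 0.0115 0 0 0 0;0.0014 0 0.0125 0 0 0 0;0.0014 0 0.0125 0 0 0 0'; python3 steer.py '0 0 0.001 0 0 0 0;0 0 0.001 0 0 0 0';  python3 steer.py '0 0 0.001 0 0 0 0;0 0 0.001 0 0 0 0'
```

```text
time_s: 31.65
position: [0.4597, -0.2921, 0.0186]
tcp_rot: [[0.993, 0.0, -0.121], [-0.0, -1.0, -0.0], [-0.121, 0.0, -0.993]]
force: [-3.6, -0.4, 4.6]
opening: 0.297
grasp_force: 30.0
time_s: 31.85
position: [0.4592, -0.2921, 0.0177]
tcp_rot: [[0.993, 0.0, -0.122], [0.0, -1.0, -0.0], [-0.122, 0.0, -0.993]]
force: [-4.5, 0.0, 4.9]
opening: 0.294
grasp_force: 30.0
time_s: 32.05
position: [0.4588, -0.292, 0.0167]
tcp_rot: [[0.992, 0.0, -0.122], [0.0, -1.0, -0.0], [-0.122, 0.0, -0.992]]
force: [-4.7, 0.9, 5.7]
opening: 0.293
grasp_force: 30.0
```

```bash
python3 steer.py '0 0 -0.001 0 0 0 0;0 0 -0.001 0 0 0 0.33;0 0 -0.001 0 0 0 0.4;0 0 -0.001 0 0 0 0.5;0 0 -0.001 0 0 0 0.7;0 0 -0.001 0 0 0 0.7;0 0 -0.001 0 0 0 0.7;0 0 -0.001 0 0 0 0.7;0 0 -0.01 0 0 0 0.7;0 0 -0.03 0 0 0 0.7;0 0 -0.06 0 0 0 0.7;0 0 -0.1 0 0 0 0.7;-0.02 0 -0.15 0 0 0 0.7;-0.05 0 -0.2 0 0 0 0.7;-0.05 0 -0.2 0 0 0 0.7;-0.05 0 -0.2 0 0 0 0.7'
python3 - <<'E'
import numpy as np,cv2
from rig import bot
import fit as F
s=bot.read_state()
c=bot.capture("scene")["color"];o=cv2.imread("pics/scene0.png")[:,:,::-1]
# static pose check: fake the grip point at the laid pose
gp=np.array([.461,-.292,.036]);real=bot.read_state
class B:
    read_state=staticmethod(lambda:{"position":gp,"tcp_rot":np.diag([1,-1,0.])}); capture=staticmethod(bot.capture)
F.bot=B
for dz in(0,):F.fit(range(78,106,2),np.arange(.078,.1,.004),show=4)
d=np.abs(c.astype(int)-o).max(2)
for n,(r,k) in dict(roll=(210,289),core=(235,366),pot=(298,408),wrench=(185,177)).items():
    print(n,[cv2.minMaxLoc(cv2.matchTemplate(c[r-24:r+24,k-24:k+24].copy(),o[r-16:r+16,k-16:k+16].copy(),cv2.TM_CCOEFF_NORMED))[i] for i in(1,3)])
E
```

```text
time_s: 33.65
position: [0.4347, -0.2927, 0.2231]
tcp_rot: [[0.993, -0.001, -0.117], [-0.001, -1.0, -0.004], [-0.117, 0.004, -0.993]]
force: [-0.4, -0.1, -0.7]
opening: 0.697
grasp_force: 0.0
[91.02, 173.5, 42.71, 86.52, 90.0, 0.086]
[89.86, 175.48, 41.99, 89.49, 92.0, 0.086]
[89.94, 167.42, 43.69, 83.05, 86.0, 0.086]
[87.87, 176.17, 41.78, 92.24, 94.0, 0.086]
roll [0.4375656545162201, (9, 8)]
core [0.8793419003486633, (8, 8)]
pot [0.9997979998588562, (8, 8)]
wrench [0.9231712818145752, (8, 8)]
```

The mallet lies flat and level on the mat, released. The other objects match at their original pixels; the roll matches poorly (0.44) because the shadow over it has changed, and it is at most 1 px off. I'm handing in.

```bash
python3 -c "
from rig import bot
print(bot.hand_in())"
```

```text
the job is handed in; nothing more can be done
None
```

I handed the job in at about 34 s: by the camera measurements the pin is fully down, and the mallet lies level with its head on the mat, released, with the cup, core, roll and spanner where they were; the mallet sagged after its first swing, so without letting go I slid the grip about 26 mm nearer the head and swung it level again before striking.

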